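# Fill the gift box on the revolving stand and turn it to the customer

## Task

Turn the revolving stand by its rim until the open gift box with the red ribbon is squarely in front, on the robot's side. Then put all the pralines into the box, dome up and one to a pocket (any pocket), and after that turn the stand half round so that the filled box is squarely on the customer's side, every praline still lying flat in its pocket. Leave the other things on the counter where they are.

Things in the scene. Friction and masses are not known exactly. Their poses are not given: they have to be found in the camera images.
- stand: Fixed black foot of the revolving stand. Origin: on the turntable's vertical axis, at counter height; axes parallel to the world's. Flat brass pointers stick out under the turntable's rim: one to the robot (-x, the seller's side), one away from it (+x, the customer's side).
- turntable (a joint): Round marble turntable, 340 mm across, top 44 mm above the counter; rad, counter-clockwise from above positive, no end stops (may run past a full turn). 0 (or a full turn): the open gift box is squarely on the robot's side (-x); pi: squarely on the customer's side (+x). About 1 to 1.5 N at the rim turns it; it stops where it is left.
- rim_post (a point): One of twelve like upright brass posts round the turntable's rim, for pushing it round: 16 mm across, tops 82 mm above the counter, centres 158 mm from the axis, every 30 degrees, at angles joint + 15 + 30k degrees from +x (this one k = 0). Point: foot of the post, on the turntable's top.
- finial (a point): Brass finial on the turntable's axis, 32 mm across; this is its top, 106 mm above the counter. Also fixed on the turntable: a closed white carton with a blue ribbon across from the open gift box (52 x 110 mm, 62 to 114 mm from the axis, top 80 mm up) and two tins a quarter turn from the box (57 mm across, 99 mm from the axis, tops 81 mm up).
- gift_box (a point): Open gift box fixed on the turntable: cream, brown floor, red ribbon on its outer side; 44 x 208 mm, one row of five pockets. Point: middle of the pocket floors, 48 mm above the counter, 80 mm from the axis. x: level, towards the axis; y: along the row; z up. Pocket centres at y = -82, -41, 0, 41, 82 mm, 38 x 38 mm inside; walls 3 mm thick, 10 mm above the floor.
- praline0: red chocolate praline with a gold dot, round, 32 mm across and 20 mm high, straight side up to 13 mm, domed above, 16 g; may be absent. Origin: centre of its flat underside, z up. At the start on the grey slab.
- praline1: orange chocolate praline with a gold dot, round, 32 mm across and 20 mm high, straight side up to 13 mm, domed above, 16 g; may be absent. Origin: centre of its flat underside, z up. At the start on the grey slab.
- praline2: yellow chocolate praline with a gold dot, round, 32 mm across and 20 mm high, straight side up to 13 mm, domed above, 16 g; may be absent. Origin: centre of its flat underside, z up. At the start on the grey slab.
- praline3: green chocolate praline with a gold dot, round, 32 mm across and 20 mm high, straight side up to 13 mm, domed above, 16 g; may be absent. Origin: centre of its flat underside, z up. At the start on the grey slab.
- praline4: blue chocolate praline with a gold dot, round, 32 mm across and 20 mm high, straight side up to 13 mm, domed above, 16 g; may be absent. Origin: centre of its flat underside, z up. At the start on the grey slab.
- slab: Grey serving slab fixed on the counter, 230 x 240 mm, 8 mm thick. Origin: centre of its underside.
- sweet_tin: Bystander, loose: yellow round tin with black lid, 56 mm across, 44 mm high. Origin: centre of its underside.
- cocoa_jar: Bystander, loose: amber jar with black cap, 72 mm across, 95 mm high. Origin: centre of its underside.
- mug: Bystander, loose: white mug, 80 mm across, 90 mm high, handle towards its +y. Origin: centre of its underside.
- ribbon_spool: Bystander, loose: flat spool of red ribbon, 64 mm across, 36 mm high. Origin: centre of its underside.
- gift_carton: Bystander, loose: dark plum carton with a gold band, 80 x 80 x 50 mm. Origin: centre of its underside.
- spatula: Bystander, loose: spatula lying along its x axis. Origin: centre of its underside.

How it is judged:
By the outcome, as a careful person would: the job done as asked, in the order asked, and still so for the second after the job is handed in, with the robot touching nothing.
Of praline0, praline1, praline2, praline3, praline4 only 3 to 5 are there at a start; the rules pass over those that are not, and their reading is None.
At some moment in a run one of praline0, praline1, praline2, praline3, praline4 may be knocked a few centimetres aside while the robot is not near it.
It also fails if it takes over 210 s, if anything falls off the work surface, if the arm or the gripper's body presses on something with over 40 N, if the wrist force passes 120 N, or if a joint passes its speed limit or range.

## Robot

A 6-joint arm with a two-finger parallel gripper is mounted at the origin on the work surface. World frame = base frame: x ahead of the robot, y to its left, z up, the work surface at z = 0. Lengths are in m, angles in rad, forces in N, time in s.
With the tool pointing down it reaches from about 0.4 to 0.825 m from the base axis. Payload 7 kg.
Tool frame: the origin (TCP) lies at the very end of the fingers, on their centre line; the grasp point (between the pads) lies 19 mm behind it (r.hold_point_z is the z of the grasp point in the tool frame, in m); z points along the fingers, y is the direction in which the jaws open and shut (so a half turn about z gives the same grasp; the last joint's range is limited). The gripper opens to 88 mm and grips with 3 to 60 N. Pads are 19 mm wide; open, the fingers measure 130 mm over their backs; the gripper's body (78 mm by 193 mm) begins 47 mm behind the grasp point.
Start: joints at [-0.984, 0.359, 0.012, 0, -1.224, -0.288], TCP at [0.199, -0.645, 0.227] pointing down, gripper open.
Joint ranges: [-3.07, 3.07], [-1.43, 2.12], [-1.02, 1.25], [-3.03, 1.67], [-3.05, -0], [-3.03, 3.03]. Speed limits (rad/s): [2.39, 2.39, 3.01, 3.14, 3.14, 3.14].

## Interface

Orientations are given as a unit quaternion [x, y, z, w].
In Python, from station import status, cams, r gives the robot as it stands.
- The arm moves only by the tool drive_tool, never from a script. Its argument "rows" is a list of rows, each an object with "linear": the shift along the tool's x, y, z in mm, a list of three; "twist": the turn about the tool's z in degrees; "jaw": the finger opening in mm, from 0 to 87.6. A call has 1 to 12 rows; each row shifts and turns the commanded pose from where the row before left it, along the tool's axes as they then stand; what a row does not reach is not made up. A row lasts 1/8 s, in which the tool goes at most 62.5 mm and 10.7 degrees, less where a joint would pass 70% of its speed; a pose out of reach is approached as far as the arm can. A call with a gripper value outside its range is refused whole. The fingers move at their own pace and stop on an object; "newtons" is the grip in N (left out, the last holds). Time passes only in rows, so rows that do not move let the fingers close. It gives the time, the measured TCP pose, the force and the opening at its end, in the units of the state.
- status.state(): the state, without advancing time (a new reading comes with each control period).
- cams.capture(name): name is "scene" or "top" or "wrist"; returns a dict with "pixels" (384x512x3 uint8, red, green, blue), "range_z" (384x512 float32, m along the optical axis (not along the pixel's ray), 0 where there is no reading), "fx", "fy", "cx", "cy" (pixels), "pose" (4x4, takes a point from camera to world coordinates). Camera axes: x right, y down, z forward; pixel columns grow to the right and rows downward; lengths in m; the calibration is good to about 2 mm. The wrist camera is an equidistant fisheye: a pixel r from the principal point sees the ray r / f radians off the axis. A picture is of the moment at which its call begins.
- r.sign_off(): hands the job in, once; it reports no verdict.
The state is a dict: "t": time; "qpos": joint angles; "qd": joint speeds; "joint_torque": joint torques, N m; "tcp_pos": TCP position; "tcp_rot": TCP orientation; "contact_force": force on the tool from outside, world axes, zero at the start; "wrist_torque": the same for the moment, N m; "width": finger opening in m.
Only numpy, scipy, OpenCV 4.12 (cv2) and the standard library are available. Lean on these libraries where they do the work, as an engineer would, in place of code of your own. Each camera call takes 0.05 s, during which the arm holds its last target. There are 200 camera calls.

## Working session

There is one attempt and no reset: what is moved stays moved. The work goes in short steps, Python scripts to look and compute and a tool call to move; the robot and the scene stay as the last step left them, time stands still between calls to the robot, and variables do not carry over. Pictures are saved under pics/ and viewed, about 12 in all and at most 16, crops included, and the job is handed in when it is done.

Besides the shell and the picture viewer there is one more tool, called by a JSON object that holds its "api" and its "payload", one argument or row to a line. drive_tool: Moves the arm, as the interface text tells. Its arguments: {"type":"object","properties":{"rows":{"type":"array"},"newtons":{"type":"number"}},"required":["rows"]}

```bash
ls; mkdir -p pics; python3 - <<'E'
from station import status,cams,r
import cv2,numpy as np
s=status.state()
print({k:np.round(v,3).tolist() for k,v in s.items()}, r.hold_point_z)
for n in("top","scene"):
    c=cams.capture(n); cv2.imwrite(f"pics/{n}0.png",c["pixels"][:,:,::-1]); np.savez(f"{n}0.npz",**c)
    print(n,c["fx"],c["fy"],c["cx"],c["cy"],np.round(c["pose"],3).tolist())
E
```

```text
pics
{'t': 0.0, 'qpos': [-0.984, 0.359, 0.011, -0.0, -1.224, -0.288], 'qd': [0.0, -0.0, -0.0, 0.0, 0.001, 0.0], 'joint_torque': [0.002, -58.272, 29.306, 6.997, 0.007, -0.0], 'tcp_pos': [0.199, -0.645, 0.226], 'tcp_rot': [-0.149, 0.989, 0.001, -0.0], 'contact_force': [0.138, 0.09, 1.063], 'wrist_torque': [-0.035, 0.023, -0.002], 'width': 0.087} -0.0188
top 359.4581743847867 359.4581743847867 256.16781819002716 192.69385492937852 [[0.027, -0.999, 0.029, 0.483], [-0.999, -0.026, 0.021, 0.034], [-0.021, -0.029, -0.999, 1.263], [0.0, 0.0, 0.0, 1.0]]
scene 426.8900104546957 426.8900104546957 255.41902269123943 199.603620000076 [[0.736, 0.453, -0.503, 1.161], [0.677, -0.471, 0.565, -0.656], [0.019, -0.757, -0.654, 0.907], [0.0, 0.0, 0.0, 1.0]]
```

View pics/top0.png

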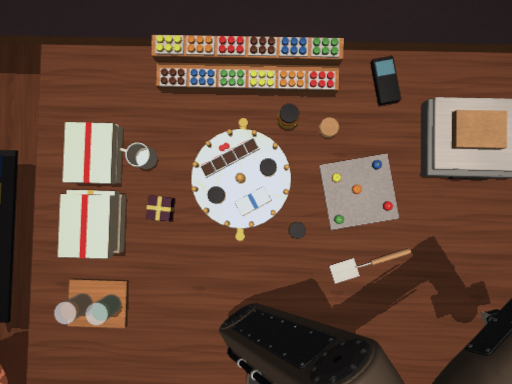

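View pics/scene0.png

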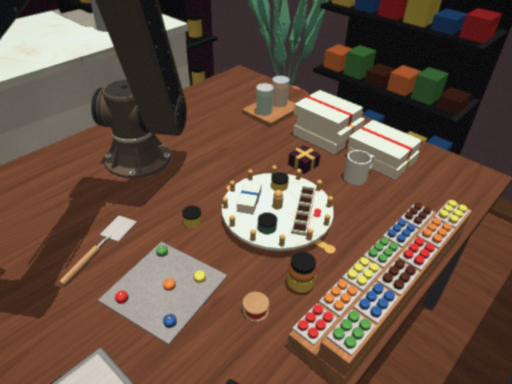

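Top view: five pralines are on the slab, at about px (337,178), (357,189), (377,165), (388,206) and (339,219). The stand is at about (241,178), with the open box on the far side at (230,158). The jar is at (289,115) and the small tin at (297,230), both near the rim. Now I'll measure.

```bash
cat >h.py <<'E'
import numpy as np,cv2
from station import status,cams,r
def ray(c,uv,z):
    uv=np.atleast_2d(uv).astype(float); P=c["pose"]
    d=np.c_[(uv[:,0]-c["cx"])/c["fx"],(uv[:,1]-c["cy"])/c["fy"],np.ones(len(uv))]@P[:3,:3].T
    o=P[:3,3]; return o+d*((z-o[2])/d[:,2])[:,None]
def proj(c,X):
    P=c["pose"]; p=(np.atleast_2d(X)-P[:3,3])@P[:3,:3]
    return np.c_[p[:,0]/p[:,2]*c["fx"]+c["cx"],p[:,1]/p[:,2]*c["fy"]+c["cy"]]
def blobs(m,lo,hi=1e9):
    n,l,s,cn=cv2.connectedComponentsWithStats(m.astype(np.uint8))
    return [(cn[i],s[i,4],l==i) for i in range(1,n) if lo<=s[i,4]<=hi]
HUE={0:(0,4),1:(8,16),2:(23,33),3:(45,75),4:(98,120)}
def pralines(c,poly,z=.018):
    """centroids of saturated blobs inside a world polygon (list of xyz)"""
    hsv=cv2.cvtColor(c["pixels"],cv2.COLOR_RGB2HSV); m=np.zeros(hsv.shape[:2],np.uint8)
    cv2.fillPoly(m,[np.int32(np.round(proj(c,poly)))],1)
    out=[]
    for cn,a,mask in blobs((m>0)&(hsv[...,1]>120)&(hsv[...,2]>60),20,300):
        h=hsv[...,0][mask]; s=np.median((h.astype(int)+90)%180)-90
        out.append((int(s),int(a),np.round(ray(c,cn,z)[0],4)))
    return out
def joint_angle(c):
    """post angles -> joint mod 30deg, with finial centre"""
    pass
E
python3 - <<'E'
from h import *
c=dict(np.load("top0.npz")); c={k:(v if v.ndim else float(v)) for k,v in c.items()}
hsv=cv2.cvtColor(c["pixels"],cv2.COLOR_RGB2HSV)
# table: bright low-sat disc
m=((hsv[...,1]<60)&(hsv[...,2]>150)).astype(np.uint8); m[:,:175]=0;m[:,310:]=0;m[:110]=0;m[250:]=0
cnt=max(cv2.findContours(m,cv2.RETR_EXTERNAL,cv2.CHAIN_APPROX_NONE)[0],key=cv2.contourArea)
hull=cv2.convexHull(cnt); 
w=ray(c,hull[:,0],.044)
A=np.c_[2*w[:,:2],np.ones(len(w))]; s=np.linalg.lstsq(A,(w[:,:2]**2).sum(1),rcond=None)[0]
print("disc",s[:2],np.sqrt(s[2]+s[0]**2+s[1]**2))
# brass posts
b=(hsv[...,0]>8)&(hsv[...,0]<28)&(hsv[...,1]>120)&(hsv[...,2]>110)
b[:110]=0;b[250:]=0;b[:,:180]=0;b[:,:][:,302:]=0
for cn,a,_ in blobs(b,6,200):
    X=ray(c,cn,.082)[0]; d=X[:2]-s[:2]; print(np.round(cn,1),a,np.round(X,3),"r %.3f ang %.1f mod30-15 %.1f"%(np.hypot(*d),np.degrees(np.arctan2(d[1],d[0])),(np.degrees(np.arctan2(d[1],d[0]))-15)%30))
slab=np.array([ray(c,p,.008)[0] for p in((318,160),(390,150),(400,222),(328,232))])
for p in pralines(c,slab): print("pral",p)
print("spool,jar,tin",ray(c,[(329,127)],.036),ray(c,[(289,113)],.095),ray(c,[(297,230)],.044))
print("box ends",ray(c,[(205,169),(256,146),(230,158)],.058))
big=cv2.resize(c["pixels"][110:250,180:310],None,fx=5,fy=4.2,interpolation=cv2.INTER_CUBIC); cv2.imwrite("pics/stand0.png",big[:,:,::-1])
E
```

```text
disc [0.56631669 0.1145211 ] 0.16878401847446725
[298.9 127.8] 16 [ 0.734 -0.076  0.082] r 0.254 ang -48.7 mod30-15 26.3
[229.1 130.9] 16 [0.719 0.154 0.082] r 0.157 ang 14.6 mod30-15 29.6
[253.9 131.8] 19 [0.717 0.072 0.082] r 0.157 ang -15.8 mod30-15 29.2
[207.1 137.4] 29 [0.695 0.226 0.082] r 0.170 ang 40.9 mod30-15 25.9
[274.7 136.8] 17 [0.702 0.003 0.082] r 0.176 ang -39.4 mod30-15 5.6
[207.2 142.8] 19 [0.677 0.226 0.082] r 0.157 ang 45.0 mod30-15 0.0
[274.9 144.2] 19 [0.678 0.001 0.082] r 0.159 ang -45.4 mod30-15 29.6
[187.3 153.9] 73 [0.639 0.29  0.082] r 0.190 ang 67.6 mod30-15 22.6
[294.4 157.8] 62 [ 0.635 -0.064  0.082] r 0.191 ang -69.1 mod30-15 5.9
[187.  164.2] 139 [0.605 0.29  0.082] r 0.180 ang 77.6 mod30-15 2.6
[293.7 166. ] 70 [ 0.607 -0.062  0.082] r 0.181 ang -76.9 mod30-15 28.1
[239.9 177.4] 59 [0.565 0.114 0.082] r 0.001 ang -143.2 mod30-15 21.8
[185.7 182.4] 18 [0.544 0.293 0.082] r 0.179 ang 97.0 mod30-15 22.0
[188.1 187.5] 56 [0.528 0.284 0.082] r 0.174 ang 102.8 mod30-15 27.8
[285.8 191.3] 16 [ 0.524 -0.038  0.082] r 0.159 ang -105.7 mod30-15 29.3
[289.6 195.
[... 1122 characters left out ...]
233.] 11 [0.378 0.29  0.082] r 0.257 ang 137.1 mod30-15 2.1
[203. 233.] 7 [0.379 0.23  0.082] r 0.220 ang 148.3 mod30-15 13.3
[287.  239.8] 45 [ 0.365 -0.046  0.082] r 0.257 ang -141.4 mod30-15 23.6
pral (-73, 53, array([ 0.6268, -0.351 ,  0.018 ]))
pral (28, 66, array([ 0.5791, -0.214 ,  0.018 ]))
pral (12, 70, array([ 0.5406, -0.2846,  0.018 ]))
pral (0, 68, array([ 0.4862, -0.3917,  0.018 ]))
pral (55, 54, array([ 0.4346, -0.2253,  0.018 ]))
spool,jar,tin [[ 0.74882988 -0.18297613  0.036     ]] [[ 0.77910039 -0.04153875  0.095     ]] [[ 0.39522884 -0.08129499  0.044     ]]
box ends [[0.59248414 0.2340425  0.058     ]
 [0.67430006 0.06426769 0.058     ]
 [0.63168463 0.15074759 0.058     ]]
```

View pics/stand0.png

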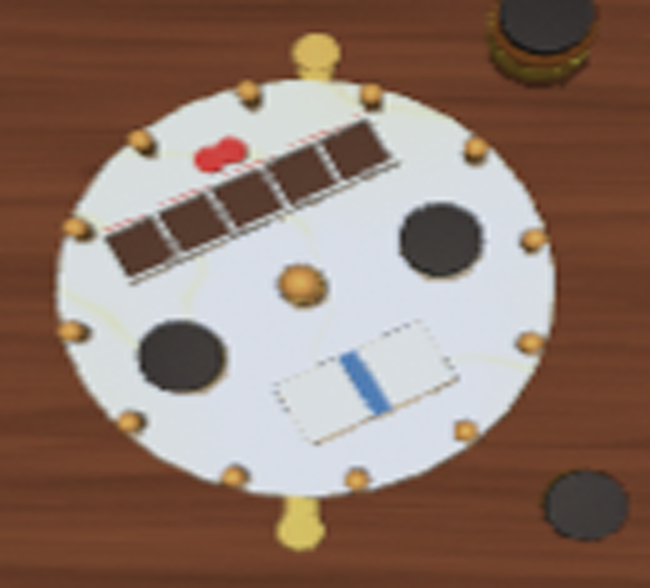

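The joint is about -150.3° (box pointing 29.7° from +x), the axis is at (0.566, 0.1145), and a post sits at 105°. I'll move there, grip it and swing it 150° counter-clockwise round the robot's side.

{"api": "drive_tool", "payload": {
  "rows": [
    {"linear":[-39,24,0],"twist":0,"jaw":60},
    {"linear":[-39,24,0],"twist":0,"jaw":60},
    {"linear":[-39,24,0],"twist":0,"jaw":60},
    {"linear":[-39,24,0],"twist":0,"jaw":60},
    {"linear":[-39,24,0],"twist":0,"jaw":60},
    {"linear":[-39,24,0],"twist":0,"jaw":60},
    {"linear":[-39,24,0],"twist":0,"jaw":60},
    {"linear":[-39,24,0],"twist":0,"jaw":60},
    {"linear":[-39,24,0],"twist":0,"jaw":60},
    {"linear":[-39,24,0],"twist":0,"jaw":60},
    {"linear":[-19,53.5,0],"twist":0,"jaw":60},
    {"linear":[-19,53.5,0],"twist":0,"jaw":60}
  ],
  "newtons": 8
}}

```text
t: 1.6
tcp_pos: [0.5055, -0.1858, 0.2259]
tcp_rot: [-0.149, 0.989, 0.0, -0.001]
contact_force: [0.2, 0.8, 0.2]
width: 0.06
```

{"api": "drive_tool", "payload": {
  "rows": [
    {"linear":[-19,53.5,0],"twist":0,"jaw":60},
    {"linear":[-19,53.5,0],"twist":0,"jaw":60},
    {"linear":[-19,53.5,0],"twist":0,"jaw":60},
    {"linear":[-19,53.5,0],"twist":0,"jaw":60},
    {"linear":[-19,53.5,0],"twist":0,"jaw":60},
    {"linear":[-19,53.5,0],"twist":0,"jaw":60},
    {"linear":[-19,53.5,0],"twist":0,"jaw":60},
    {"linear":[-19,53.5,0],"twist":0,"jaw":60},
    {"linear":[0,0,0],"twist":-9.8,"jaw":60},
    {"linear":[0,0,0],"twist":-9.8,"jaw":60},
    {"linear":[0,0,0],"twist":-9.8,"jaw":60},
    {"linear":[0,0,0],"twist":-9.8,"jaw":60}
  ]
}}

```text
t: 3.1
tcp_pos: [0.5246, 0.2663, 0.2261]
tcp_rot: [-0.474, 0.88, -0.0, -0.0]
contact_force: [-0.4, -0.3, -0.4]
width: 0.0601
```

{"api": "drive_tool", "payload": {
  "rows": [
    {"linear":[0,0,0],"twist":-9.8,"jaw":60},
    {"linear":[0,0,0],"twist":-9.8,"jaw":60},
    {"linear":[0,0,0],"twist":-9.8,"jaw":60},
    {"linear":[0,0,0],"twist":-9.8,"jaw":60},
    {"linear":[0,0,0],"twist":-9.8,"jaw":60}
  ]
}}

```text
t: 3.72
tcp_pos: [0.5246, 0.2662, 0.2261]
tcp_rot: [0.797, -0.604, -0.0, 0.0]
contact_force: [0.3, 0.1, 0.2]
width: 0.0599
```

```bash
cat >>h.py <<'E'
def psi():
    a,b=status.state()["tcp_rot"][:2]; return np.degrees(np.arctan2(2*a*b,2*a*a-1))
def togo(x,y,z,ps):
    """shift (mm, tool axes now), twist (deg) to a tool-down pose; ps modulo 180"""
    s=status.state(); p=psi(); R=np.radians(p); d=np.array([x,y,z])-s["tcp_pos"]
    t=-((ps-p+90)%180-90)
    print("tcp",np.round(s["tcp_pos"],4),"psi %.1f"%p,"t %.1f"%s["t"],"w %.4f"%s["width"],"F",np.round(s["contact_force"],1),"q6 %.2f"%s["qpos"][5])
    print("shift mm",np.round(1000*np.array([d[0]*np.cos(R)+d[1]*np.sin(R),d[0]*np.sin(R)-d[1]*np.cos(R),-d[2]]),1),"twist %.1f"%t)
E
python3 - <<'E'
from h import *
a=np.radians(104.7)
togo(.566+.158*np.cos(a),.1145+.158*np.sin(a),.064,104.7)
E
```

```text
tcp [0.5246 0.2662 0.2261] psi -74.4 t 3.7 w 0.0599 F [0.3 0.1 0.2] q6 -0.53
shift mm [ -0.7  -1.6 162.1] twist 0.9
```

{"api": "drive_tool", "payload": {
  "rows": [
    {"linear":[-0.7,-1.6,40],"twist":0.9,"jaw":60},
    {"linear":[0,0,40],"twist":0,"jaw":60},
    {"linear":[0,0,40],"twist":0,"jaw":60},
    {"linear":[0,0,30],"twist":0,"jaw":60},
    {"linear":[0,0,12],"twist":0,"jaw":60},
    {"linear":[0,0,0],"twist":0,"jaw":10},
    {"linear":[0,0,0],"twist":0,"jaw":10},
    {"linear":[0,0,0],"twist":0,"jaw":10},
    {"linear":[0,0,0],"twist":0,"jaw":10},
    {"linear":[0,0,0],"twist":0,"jaw":10},
    {"linear":[0,0,0],"twist":0,"jaw":10}
  ],
  "newtons": 8
}}

```text
t: 5.1
tcp_pos: [0.5263, 0.2675, 0.0649]
tcp_rot: [0.79, -0.613, 0.0, -0.0]
contact_force: [-0.3, -0.3, 3.1]
width: 0.0151
```

{"api": "drive_tool", "payload": {
  "rows": [
    {"linear":[0.6,13.77,0],"twist":-5,"jaw":10},
    {"linear":[2.4,27.44,0],"twist":-10,"jaw":10},
    {"linear":[2.4,27.44,0],"twist":-10,"jaw":10},
    {"linear":[2.4,27.44,0],"twist":-10,"jaw":10},
    {"linear":[2.4,27.44,0],"twist":-10,"jaw":10},
    {"linear":[0,0,0],"twist":0,"jaw":10}
  ]
}}

```text
t: 5.85
tcp_pos: [0.4277, 0.1934, 0.0647]
tcp_rot: [0.965, -0.263, -0.001, 0.0]
contact_force: [-6.9, 3.7, 2.6]
width: 0.0151
```

```bash
python3 - <<'E'
from h import *
a=np.radians(104.7+45)
togo(.566+.158*np.cos(a),.1145+.158*np.sin(a),.064,104.7+45)
E
```

```text
tcp [0.4277 0.1934 0.0647] psi -30.5 t 5.8 w 0.0151 F [-6.9  3.7  2.6] q6 0.19
shift mm [ 1.2 -1.6  0.7] twist -0.2
```

{"api": "drive_tool", "payload": {
  "rows": [
    {"linear":[1.6,13,0],"twist":-5.2,"jaw":10},
    {"linear":[2.4,27.44,0],"twist":-10,"jaw":10},
    {"linear":[2.4,27.44,0],"twist":-10,"jaw":10},
    {"linear":[2.4,27.44,0],"twist":-10,"jaw":10},
    {"linear":[2.4,27.44,0],"twist":-10,"jaw":10},
    {"linear":[2.4,27.44,0],"twist":-10,"jaw":10},
    {"linear":[2.4,27.44,0],"twist":-10,"jaw":10},
    {"linear":[2.4,27.44,0],"twist":-10,"jaw":10},
    {"linear":[2.4,27.44,0],"twist":-10,"jaw":10},
    {"linear":[2.4,27.44,0],"twist":-10,"jaw":10},
    {"linear":[2.4,27.44,0],"twist":-10,"jaw":10},
    {"linear":[0,0,0],"twist":0,"jaw":10}
  ]
}}

```text
t: 7.35
tcp_pos: [0.5269, -0.0389, 0.0647]
tcp_rot: [0.795, 0.607, -0.0, 0.001]
contact_force: [-0.6, -4.0, 5.8]
width: 0.0154
```

```bash
python3 - <<'E'
from h import *
a=np.radians(255)
togo(.566+.158*np.cos(a),.1145+.158*np.sin(a),.064,255)
s=status.state()["tcp_pos"]-np.array([.566,.1145,0]); print(np.hypot(*s[:2]),np.degrees(np.arctan2(s[1],s[0]))%360)
c=cams.capture("top"); np.savez("top1.npz",**c)
hsv=cv2.cvtColor(c["pixels"],cv2.COLOR_RGB2HSV)
b=(hsv[...,0]>8)&(hsv[...,0]<28)&(hsv[...,1]>120)&(hsv[...,2]>110)
C=np.array([.566,.1145])
for cn,a,_ in blobs(b,6,40):
    X=ray(c,cn,.082)[0,:2]-C; d=np.hypot(*X); g=np.degrees(np.arctan2(X[1],X[0]))
    if .15<d<.165: print(np.round(cn,1),a,"%.3f %.1f %.1f"%(d,g,(g+0)%30-15))
cv2.imwrite("pics/stand1.png",cv2.resize(c["pixels"][90:270,160:340],None,fx=3.3,fy=3.3,interpolation=cv2.INTER_CUBIC)[:,:,::-1])
E
```

```text
tcp [ 0.5269 -0.0389  0.0647] psi 74.7 t 7.3 w 0.0154 F [-0.6 -4.   5.8] q6 2.57
shift mm [ 0.3 -1.9  0.7] twist -0.3
0.15827738616153655 255.68079099435406
[253.  131.3] 15 0.158 -14.5 0.5
[251.6 223.6] 13 0.157 -164.0 1.0
```

View pics/stand1.png

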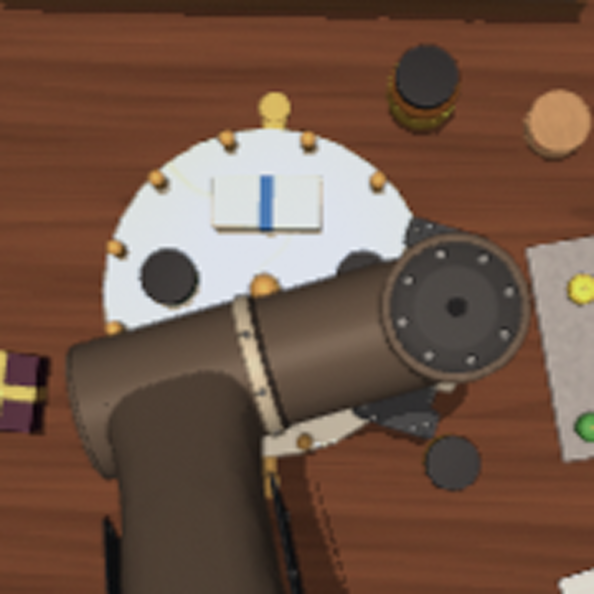

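The blue-ribbon carton is now on the far side and level, so the open box is in front, hidden under the arm. I'll release, lift and clear the view.

{"api": "drive_tool", "payload": {
  "rows": [
    {"linear":[0,0,0],"twist":0,"jaw":60},
    {"linear":[0,0,0],"twist":0,"jaw":60},
    {"linear":[0,0,0],"twist":0,"jaw":60},
    {"linear":[0,0,-30],"twist":0,"jaw":60},
    {"linear":[0,0,-50],"twist":0,"jaw":60},
    {"linear":[0,0,-50],"twist":10.3,"jaw":60},
    {"linear":[0,0,0],"twist":10.3,"jaw":60},
    {"linear":[0,0,0],"twist":10.3,"jaw":60},
    {"linear":[0,0,0],"twist":10.3,"jaw":60},
    {"linear":[0,0,0],"twist":10.3,"jaw":60},
    {"linear":[0,0,0],"twist":10.3,"jaw":60},
    {"linear":[0,0,0],"twist":10.3,"jaw":60}
  ]
}}

```text
t: 8.9
tcp_pos: [0.525, -0.037, 0.1945]
tcp_rot: [1.0, 0.019, 0.0, -0.0]
contact_force: [-0.1, 0.6, 0.0]
width: 0.0602
```

{"api": "drive_tool", "payload": {
  "rows": [
    {"linear":[0,0,0],"twist":10.3,"jaw":60},
    {"linear":[0,0,0],"twist":10.3,"jaw":60},
    {"linear":[0,0,0],"twist":10.3,"jaw":60},
    {"linear":[0,0,0],"twist":10.3,"jaw":60},
    {"linear":[0,0,0],"twist":10.3,"jaw":60},
    {"linear":[0,0,0],"twist":10.3,"jaw":60},
    {"linear":[0,0,0],"twist":10.3,"jaw":60},
    {"linear":[0,0,0],"twist":10.3,"jaw":60},
    {"linear":[0,0,0],"twist":10.3,"jaw":60},
    {"linear":[50,0,0],"twist":0,"jaw":60},
    {"linear":[50,0,0],"twist":0,"jaw":60},
    {"linear":[50,0,0],"twist":0,"jaw":60}
  ]
}}

```text
t: 10.4
tcp_pos: [0.5246, -0.1882, 0.1947]
tcp_rot: [-0.706, 0.708, -0.0, 0.0]
contact_force: [0.7, -0.1, -0.2]
width: 0.0603
```

```bash
cat >>h.py <<'E'
C=np.array([.566,.1145])
def box(c):
    """box floor (brown) blobs near the -x side -> pocket centres at z=.048 and row direction; posts -> joint mod 30"""
    hsv=cv2.cvtColor(c["pixels"],cv2.COLOR_RGB2HSV)
    b=(hsv[...,0]>8)&(hsv[...,0]<28)&(hsv[...,1]>120)&(hsv[...,2]>110)
    g=[]
    for cn,a,_ in blobs(b,6,40):
        X=ray(c,cn,.082)[0,:2]-C; d=np.hypot(*X)
        if .152<d<.164: g.append((np.degrees(np.arctan2(X[1],X[0])))%30-15)
    print("posts-15:",np.round(g,1),"median %.2f"%np.median(g))
E
python3 - <<'E'
from h import *
togo(.579,-.214,.15,-90)
c=cams.capture("top"); np.savez("top1.npz",**c); box(c)
cv2.imwrite("pics/stand2.png",cv2.resize(c["pixels"][110:250,170:410],None,fx=3.3,fy=3.3,interpolation=cv2.INTER_CUBIC)[:,:,::-1])
E
```

```text
tcp [ 0.5246 -0.1882  0.1947] psi -90.1 t 10.4 w 0.0603 F [ 0.7 -0.1 -0.2] q6 -0.01
shift mm [ 25.7 -54.4  44.7] twist -0.1
posts-15: [0.  0.8] median 0.40
```

View pics/stand2.png

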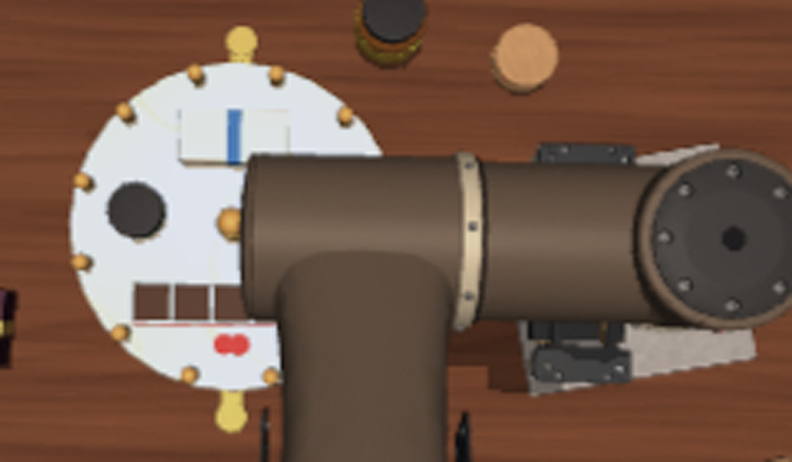

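The open box is now in front, ribbon at crop (231,345), and looks square. I'll improve the angle reading and check the praline positions with the wrist camera.

```bash
cat >>h.py <<'E'
def posts(c):
    hsv=cv2.cvtColor(c["pixels"],cv2.COLOR_RGB2HSV); res=[]
    for k in range(12):
        a=np.radians(15+30*k); e=proj(c,[*(C+.158*np.array([np.cos(a),np.sin(a)])),.082])[0]
        Y,X=np.mgrid[:384,:512]; near=np.hypot(X-e[0],Y-e[1])<6
        m=near&(hsv[...,1]>100)&(hsv[...,0]<30)&(hsv[...,2]>100)
        f=(near&(hsv[...,1]<60)).sum()/near.sum()
        if m.sum()>8 and f>.4:
            w=ray(c,[X[m].mean(),Y[m].mean()],.078)[0,:2]-C; g=np.degrees(np.arctan2(w[1],w[0])); res.append(((g-15-30*k+180)%360-180,30*k+15))
    print("posts",[(round(a,1),k) for a,k in res],"mean %.2f"%np.mean([a for a,k in res]))
def wray(c,uv,z):
    uv=np.atleast_2d(uv).astype(float); P=c["pose"]; q=np.c_[(uv[:,0]-c["cx"])/c["fx"],(uv[:,1]-c["cy"])/c["fy"]]
    th=np.linalg.norm(q,axis=1)[:,None]; d=np.c_[q/np.maximum(th,1e-9)*np.sin(th),np.cos(th)]@P[:3,:3].T
    o=P[:3,3]; return o+d*((z-o[2])/d[:,2])[:,None]
def wpral(c,z=.018):
    hsv=cv2.cvtColor(c["pixels"],cv2.COLOR_RGB2HSV); out=[]
    for cn,a,m in blobs((hsv[...,1]>150)&(hsv[...,2]>80),60,4000):
        w=wray(c,cn,z)[0]; h=int(np.median((hsv[...,0][m].astype(int)+90)%180)-90)
        if .3<w[0]<.75 and -.45<w[1]<.3: out.append((h,int(a),np.round(cn,0).tolist(),np.round(w[:2],4).tolist()))
    return out
E
python3 - <<'E'
from h import *
c=dict(np.load("top0.npz")); c={k:(v if v.ndim else float(v)) for k,v in c.items()}; posts(c)
c=dict(np.load("top1.npz")); c={k:(v if v.ndim else float(v)) for k,v in c.items()}; posts(c)
w=cams.capture("wrist"); np.savez("w1.npz",**w); print(w["fx"],w["cx"],w["cy"],np.round(w["pose"],3).tolist())
for p in wpral(w): print(p)
cv2.imwrite("pics/w1.png",w["pixels"][:,:,::-1])
E
```

```text
posts [(np.float64(0.0), 105), (np.float64(-0.1), 135), (np.float64(-0.1), 165), (np.float64(0.0), 195), (np.float64(-0.3), 225), (np.float64(-0.1), 255), (np.float64(-0.3), 285), (np.float64(-0.0), 315), (np.float64(-0.0), 345)] mean -0.10
posts [(np.float64(0.5), 105), (np.float64(0.4), 135), (np.float64(0.3), 165), (np.float64(-0.4), 195), (np.float64(0.2), 315), (np.float64(0.1), 345)] mean 0.19
297.3186396354542 254.49733715788344 186.66936982717294 [[-1.0, 0.005, 0.001, 0.525], [0.005, 0.965, 0.263, -0.264], [0.0, 0.263, -0.965, 0.354], [0.0, 0.0, 0.0, 1.0]]
(0, 253, [288.0, 5.0], [0.4864, -0.3861])
(-77, 527, [165.0, 34.0], [0.6276, -0.3554])
(21, 618, [240.0, 86.0], [0.541, -0.2881])
(52, 507, [332.0, 140.0], [0.4352, -0.2283])
(26, 607, [208.0, 149.0], [0.5793, -0.2169])
(2, 279, [95.0, 171.0], [0.729, -0.1942])
(20, 447, [365.0, 253.0], [0.3784, -0.0787])
```

View pics/w1.png

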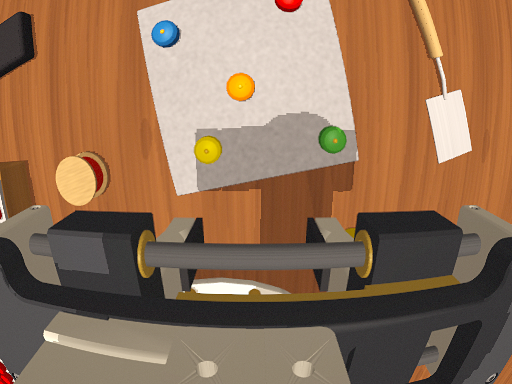

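Wrist view: yellow at px (208,149), green (332,140), orange (240,87), blue (165,34), red (288,5). It reads y about 3 mm lower than the top camera, so I'll measure both pralines and pockets with the wrist camera. The stand is within 0.2° of square. Now I'll pick yellow.

{"api": "drive_tool", "payload": {
  "rows": [
    {"linear":[28.7,-54.6,0],"twist":0,"jaw":60},
    {"linear":[0,0,50],"twist":0,"jaw":60},
    {"linear":[0,0,50],"twist":0,"jaw":60},
    {"linear":[0,0,50],"twist":0,"jaw":60},
    {"linear":[0,0,20],"twist":0,"jaw":60},
    {"linear":[0,0,9.7],"twist":0,"jaw":60},
    {"linear":[0,0,0],"twist":0,"jaw":25},
    {"linear":[0,0,0],"twist":0,"jaw":25},
    {"linear":[0,0,0],"twist":0,"jaw":25},
    {"linear":[0,0,0],"twist":0,"jaw":25},
    {"linear":[0,0,0],"twist":0,"jaw":25},
    {"linear":[0,0,-40],"twist":0,"jaw":25}
  ],
  "newtons": 8
}}

```text
t: 12.0
tcp_pos: [0.5768, -0.2159, 0.0526]
tcp_rot: [-0.706, 0.708, 0.002, -0.002]
contact_force: [0.4, -0.3, 0.2]
width: 0.0313
```

{"api": "drive_tool", "payload": {
  "rows": [
    {"linear":[0,0,-50],"twist":0,"jaw":25},
    {"linear":[0,0,-50],"twist":0,"jaw":25},
    {"linear":[0,0,-50],"twist":0,"jaw":25},
    {"linear":[-55,12,0],"twist":0,"jaw":25},
    {"linear":[-55,12,0],"twist":0,"jaw":25},
    {"linear":[-55,12,0],"twist":0,"jaw":25},
    {"linear":[-55,12,0],"twist":0,"jaw":25},
    {"linear":[-55,12,0],"twist":0,"jaw":25},
    {"linear":[-55,12,0],"twist":0,"jaw":25},
    {"linear":[-55,12,0],"twist":0,"jaw":25},
    {"linear":[-55,12,0],"twist":0,"jaw":25},
    {"linear":[-20,0,0],"twist":0,"jaw":25}
  ]
}}

```text
t: 13.5
tcp_pos: [0.4837, 0.2466, 0.205]
tcp_rot: [-0.707, 0.707, 0.0, 0.0]
contact_force: [1.1, 0.6, 0.4]
width: 0.0308
```

```bash
python3 - <<'E'
from h import *
togo(.486,.1145,.06,-90)
w=cams.capture("wrist"); np.savez("w2.npz",**w); print(np.round(w["pose"][:3,3],3))
for p in wpral(w): print(p)
cv2.imwrite("pics/w2.png",w["pixels"][:,:,::-1])
hsv=cv2.cvtColor(w["pixels"],cv2.COLOR_RGB2HSV)
m=(hsv[...,2]<110)&(hsv[...,0]<20)&(hsv[...,1]>60)
for cn,a,_ in blobs(m,150,4000):
    x=wray(w,cn,.048)[0]
    if abs(x[0]-.49)<.06: print(np.round(cn),a,np.round(x,4))
E
```

```text
tcp [0.4837 0.2466 0.205 ] psi -90.0 t 13.5 w 0.0308 F [1.1 0.6 0.4] q6 -0.83
shift mm [132.1  -2.3 145. ] twist -0.0
[0.485 0.175 0.365]
(20, 1051, [172.0, 47.0], [0.582, 0.0995])
(1, 570, [293.0, 49.0], [0.4403, 0.1053])
(-77, 499, [93.0, 57.0], [0.6903, 0.0983])
[253.  12.] 930 [0.4866 0.0707 0.048 ]
[251.  36.] 291 [0.4885 0.0975 0.048 ]
[255. 134.] 568 [0.4842 0.2039 0.048 ]
[204. 231.] 407 [0.5445 0.3153 0.048 ]
[208. 286.] 291 [0.5454 0.394  0.048 ]
```

View pics/w2.png

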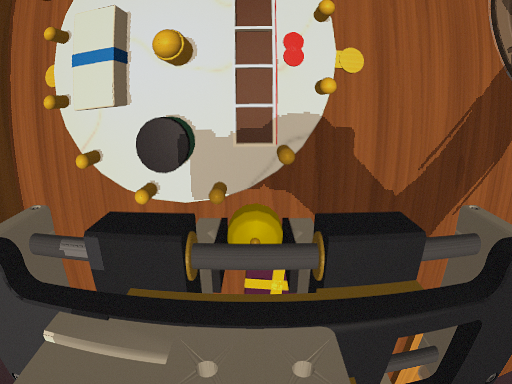

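Wrist view: the row of pockets runs down columns 236-273, with divider lines near rows 27, 66 and 104 and the end wall at about row 144. The yellow praline is held at (255,225). I'll measure the dividers.

```bash
python3 - <<'E'
from h import *
w=dict(np.load("w2.npz")); w={k:(v if v.ndim else float(v)) for k,v in w.items()}
g=cv2.cvtColor(w["pixels"],cv2.COLOR_RGB2GRAY).astype(float)
p=g[:,245:266].mean(1)
for lo,hi in((20,34),(58,73),(97,111)):
    r0=np.arange(lo,hi); v=np.clip(p[lo:hi]-100,0,None); c=(r0*v).sum()/v.sum(); print("divider row %.2f"%c,np.round(wray(w,[255,c],.058)[0],4))
for row in(46,85,120):
    q=g[row-6:row+7].mean(0); d=np.where(q[225:290]<110)[0]+225; print(row,d.min(),d.max(),np.round(wray(w,[(d.min()-.5,row),(d.max()+.5,row)],.056)[:,:2],4).tolist())
for z in(.060,):
  hsv=cv2.cvtColor(w["pixels"],cv2.COLOR_RGB2HSV)
  m=(hsv[...,0]>24)&(hsv[...,0]<34)&(hsv[...,1]>180)&(hsv[...,2]>100); m[:200]=0;m[262:]=0
  for cn,a,_ in blobs(m,100): 
    ys,xs=np.nonzero(_); k=np.argmin(ys); print(cn,a,xs.min(),xs.max(),ys.min(),ys.max(), wray(w,[(cn[0],ys.min()),(xs.min(),225),(xs.max(),225)],.205+.006)[:,:2])
# tins/finial centre check
E
```

```text
divider row 27.00 [0.4844 0.0903 0.058 ]
divider row 65.25 [0.4844 0.1316 0.058 ]
divider row 104.95 [0.4845 0.1728 0.058 ]
46 235 289 [[0.5054, 0.1104], [0.449, 0.1101]]
85 236 271 [[0.5044, 0.1519], [0.4676, 0.152]]
120 236 271 [[0.5047, 0.1883], [0.4675, 0.1884]]
[255.02857143 228.36703297] 1365 228 282 207 243 [[0.48480105 0.22870101]
 [0.49997085 0.23942155]
 [0.46968689 0.23948019]]
```

{"api": "drive_tool", "payload": {
  "rows": [
    {"linear":[52.6,-1.3,0],"twist":0,"jaw":25},
    {"linear":[0,0,50],"twist":0,"jaw":25},
    {"linear":[0,0,50],"twist":0,"jaw":25},
    {"linear":[0,0,25],"twist":0,"jaw":25},
    {"linear":[0,0,0],"twist":0,"jaw":25},
    {"linear":[0,0,0],"twist":0,"jaw":25}
  ]
}}

```text
t: 14.3
tcp_pos: [0.4866, 0.1916, 0.0809]
tcp_rot: [-0.706, 0.708, -0.0, 0.001]
contact_force: [-0.5, -0.1, 0.8]
width: 0.0311
```

```bash
python3 - <<'E'
from h import *
togo(.485,.194,.0595,-90)
w=dict(np.load("w2.npz")); w={k:(v if v.ndim else float(v)) for k,v in w.items()}
P=w["pose"]
for uv in((293,42),(293,57),(317,90),(255,85),(286,80)):
    Z=w["range_z"][uv[1],uv[0]]; q=np.array([uv[0]-w["cx"],uv[1]-w["cy"]])/w["fx"]; th=np.hypot(*q); d=np.r_[q/th*np.tan(th),1]*Z
    print(uv,np.round(P[:3,:3]@d+P[:3,3],4))
E
```

```text
tcp [0.4866 0.1916 0.0809] psi -90.2 t 14.3 w 0.0311 F [-0.5 -0.1  0.8] q6 -0.75
shift mm [-2.4  1.6 21.4] twist -0.2
(293, 42) [0.4446 0.1042 0.05  ]
(293, 57) [0.4445 0.1206 0.0486]
(317, 90) [0.4197 0.1557 0.0536]
(255, 85) [0.4845 0.1516 0.0495]
(286, 80) [0.4516 0.1455 0.0454]
```

{"api": "drive_tool", "payload": {
  "rows": [
    {"linear":[0,0,0],"twist":0,"jaw":25},
    {"linear":[0,0,0],"twist":0,"jaw":25}
  ]
}}

```text
t: 14.55
tcp_pos: [0.4862, 0.1919, 0.0809]
tcp_rot: [-0.706, 0.708, -0.0, 0.001]
contact_force: [0.7, 1.0, -0.1]
width: 0.0316
```

```bash
python3 - <<'E'
from h import *
for i in range(2):
    togo(.485,.194,.0595,-90); w=cams.capture("wrist")
np.savez("w3.npz",**w); cv2.imwrite("pics/w3.png",cv2.resize(w["pixels"][100:270,150:360],None,fx=3,fy=3)[:,:,::-1])
E
```

```text
tcp [0.4862 0.1919 0.0809] psi -90.2 t 14.6 w 0.0316 F [ 0.7  1.  -0.1] q6 -0.75
shift mm [-2.1  1.2 21.4] twist -0.2
tcp [0.4861 0.1918 0.0807] psi -90.2 t 14.6 w 0.0313 F [-0.6 -0.  -0.8] q6 -0.75
shift mm [-2.2  1.1 21.2] twist -0.2
```

View pics/w3.png

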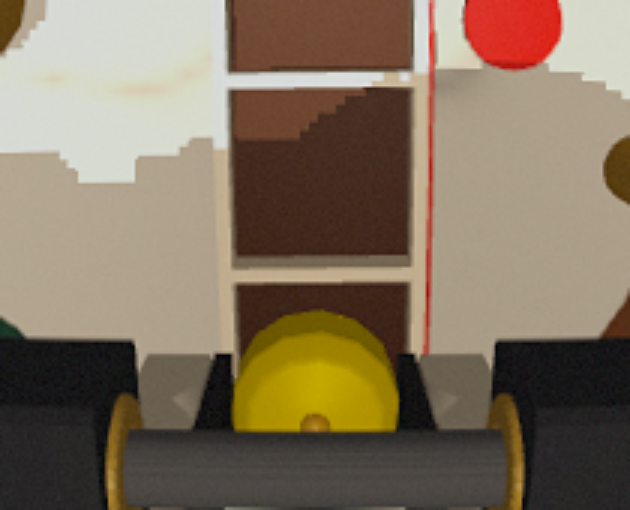

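```bash
python3 - <<'E'
from h import *
w=dict(np.load("w3.npz")); w={k:(v if v.ndim else float(v)) for k,v in w.items()}
print("divider edge",wray(w,[255,283/3+100],.058),"praline edge",wray(w,[(255,310/3+100),(255,311/3+100)],.087)[0],wray(w,[255,310/3+100],.080)[0])
print("sides", wray(w,[(233/3+150-.0,400/3+100),(399/3+150,400/3+100)],.087), wray(w,[(233/3+150,255/3+100),(410/3+150,255/3+100)],.055))
E
```

```text
divider edge [[0.48710886 0.17535178 0.058     ]] praline edge [0.48710426 0.17168459 0.087     ] [0.4871112  0.17403959 0.08      ]
sides [[0.50264849 0.18961269 0.087     ]
 [0.47131944 0.18974447 0.087     ]] [[0.50479488 0.16988514 0.055     ]
 [0.46654873 0.17004127 0.055     ]]
```

{"api": "drive_tool", "payload": {
  "rows": [
    {"linear":[-2.2,1.2,0],"twist":-0.2,"jaw":25},
    {"linear":[0,0,12],"twist":0,"jaw":25},
    {"linear":[0,0,9],"twist":0,"jaw":25},
    {"linear":[0,0,0],"twist":0,"jaw":25},
    {"linear":[0,0,0],"twist":0,"jaw":42},
    {"linear":[0,0,0],"twist":0,"jaw":42},
    {"linear":[0,0,0],"twist":0,"jaw":42}
  ]
}}

```text
t: 15.52
tcp_pos: [0.4846, 0.1938, 0.0591]
tcp_rot: [0.707, -0.707, -0.0, -0.0]
contact_force: [0.3, -0.2, 0.2]
width: 0.0418
```

{"api": "drive_tool", "payload": {
  "rows": [
    {"linear":[0,0,-30],"twist":0,"jaw":60},
    {"linear":[0,0,-50],"twist":0,"jaw":60},
    {"linear":[0,0,-60],"twist":0,"jaw":60},
    {"linear":[50,0,0],"twist":0,"jaw":60},
    {"linear":[55,0,0],"twist":0,"jaw":60},
    {"linear":[55,0,0],"twist":0,"jaw":60},
    {"linear":[55,0,0],"twist":0,"jaw":60},
    {"linear":[55,0,0],"twist":0,"jaw":60},
    {"linear":[55,0,0],"twist":0,"jaw":60},
    {"linear":[0,0,0],"twist":0,"jaw":60},
    {"linear":[0,0,0],"twist":0,"jaw":60},
    {"linear":[0,0,0],"twist":0,"jaw":60}
  ]
}}

```text
t: 17.02
tcp_pos: [0.4848, -0.1305, 0.199]
tcp_rot: [0.708, -0.707, 0.0, -0.0]
contact_force: [-0.1, 0.3, -0.4]
width: 0.06
```

```bash
python3 - <<'E'
from h import *
c=cams.capture("top"); w=cams.capture("wrist"); posts(c)
for p in wpral(w): print(p)
togo(.541,-.288,.015,-90)
hsv=cv2.cvtColor(c["pixels"],cv2.COLOR_RGB2HSV)
for cn,a,m in blobs((hsv[...,1]>150)&(hsv[...,0]>24)&(hsv[...,0]<34),20,200):
    x=ray(c,cn,.06)[0]
    if abs(x[0]-.486)<.05 and abs(x[1]-.11)<.12: print("yellow in box",cn,a,x)
cv2.imwrite("pics/top2.png",cv2.resize(c["pixels"][110:250,170:410],None,fx=3.3,fy=3.3,interpolation=cv2.INTER_CUBIC)[:,:,::-1])
E
```

```text
posts [(np.float64(0.5), 105), (np.float64(0.4), 135), (np.float64(0.1), 285), (np.float64(0.3), 315)] mean 0.30
(21, 596, [207.0, 35.0], [0.5407, -0.2878])
(50, 521, [300.0, 85.0], [0.4352, -0.2288])
(20, 448, [144.0, 253.0], [0.6359, -0.0143])
(20, 444, [365.0, 254.0], [0.3365, -0.0142])
(20, 3243, [315.0, 290.0], [0.4016, 0.0404])
tcp [ 0.4848 -0.1303  0.199 ] psi -89.9 t 17.1 w 0.0600 F [ 0.5 -0.6  0.2] q6 -0.13
shift mm [157.8 -55.8 184. ] twist 0.1
```

View pics/top2.png

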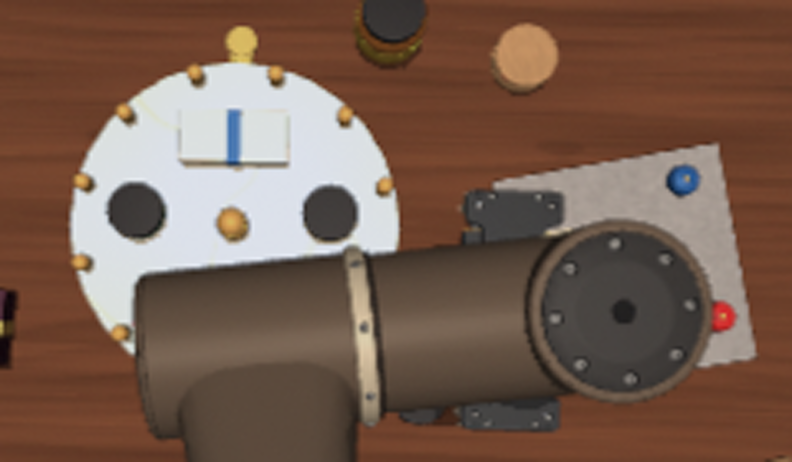

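Yellow was released; orange and green haven't moved. Picking green.

{"api": "drive_tool", "payload": {
  "rows": [
    {"linear":[49.2,24.8,0],"twist":0,"jaw":60},
    {"linear":[49.3,24.8,20],"twist":0,"jaw":60},
    {"linear":[0,0,50],"twist":0,"jaw":60},
    {"linear":[0,0,50],"twist":0,"jaw":60},
    {"linear":[0,0,45],"twist":0,"jaw":60},
    {"linear":[0,0,19],"twist":0,"jaw":60},
    {"linear":[0,0,0],"twist":0,"jaw":60},
    {"linear":[0,0,0],"twist":0,"jaw":25},
    {"linear":[0,0,0],"twist":0,"jaw":25},
    {"linear":[0,0,0],"twist":0,"jaw":25},
    {"linear":[0,0,0],"twist":0,"jaw":25},
    {"linear":[0,0,0],"twist":0,"jaw":25}
  ]
}}

```text
t: 18.62
tcp_pos: [0.4355, -0.2299, 0.0155]
tcp_rot: [0.707, -0.707, 0.0, -0.0]
contact_force: [-1.2, 2.0, 6.9]
width: 0.0314
```

{"api": "drive_tool", "payload": {
  "rows": [
    {"linear":[0,0,-40],"twist":0,"jaw":25},
    {"linear":[0,0,-50],"twist":0,"jaw":25},
    {"linear":[0,0,-50],"twist":0,"jaw":25},
    {"linear":[-50,-6,-45],"twist":0,"jaw":25},
    {"linear":[-58,-6,0],"twist":0,"jaw":25},
    {"linear":[-58,-6,0],"twist":0,"jaw":25},
    {"linear":[-58,-6,0],"twist":0,"jaw":25},
    {"linear":[-58,-6,0],"twist":0,"jaw":25},
    {"linear":[-58,-6,0],"twist":0,"jaw":25},
    {"linear":[-58,-6,0],"twist":0,"jaw":25},
    {"linear":[-58,-6,0],"twist":0,"jaw":25},
    {"linear":[0,0,0],"twist":0,"jaw":25}
  ]
}}

```text
t: 20.12
tcp_pos: [0.4826, 0.2258, 0.196]
tcp_rot: [0.708, -0.706, 0.0, 0.0]
contact_force: [-0.7, -0.8, -0.7]
width: 0.0313
```

{"api": "drive_tool", "payload": {
  "rows": [
    {"linear":[0,0,0],"twist":0,"jaw":25},
    {"linear":[0,0,0],"twist":0,"jaw":25}
  ]
}}

```text
t: 20.38
tcp_pos: [0.4823, 0.2214, 0.1965]
tcp_rot: [-0.707, 0.707, 0.0, -0.0]
contact_force: [-0.0, -0.9, -0.1]
width: 0.0312
```

```bash
cat >>h.py <<'E'
def wbox(w):
    """pralines lying in the box, seen by the wrist camera: position vs dividers is read at z .061"""
    hsv=cv2.cvtColor(w["pixels"],cv2.COLOR_RGB2HSV)
    for cn,a,m in blobs((hsv[...,1]>150)&(hsv[...,2]>70),150,4000):
        x=wray(w,cn,.06)[0]
        if abs(x[0]-.486)<.02 and -.01<x[1]<.215: print("inbox hue %d"%np.median(hsv[...,0][m]),a,np.round(cn),np.round(x[:2],4))
    g=cv2.cvtColor(w["pixels"],cv2.COLOR_RGB2GRAY)
    return g
E
python3 - <<'E'
from h import *
togo(.485,.153,.0595,-90)
w=cams.capture("wrist"); wbox(w); cv2.imwrite("pics/w4.png",cv2.resize(w["pixels"][0:270,150:360],None,fx=2.2,fy=2.2)[:,:,::-1])
E
```

```text
tcp [0.4823 0.2214 0.1965] psi -90.0 t 20.4 w 0.0312 F [-0.  -0.9 -0.1] q6 -0.80
shift mm [ 68.4  -2.7 137. ] twist -0.0
inbox hue 25 846 [253. 150.] [0.4853 0.1924]
```

View pics/w4.png

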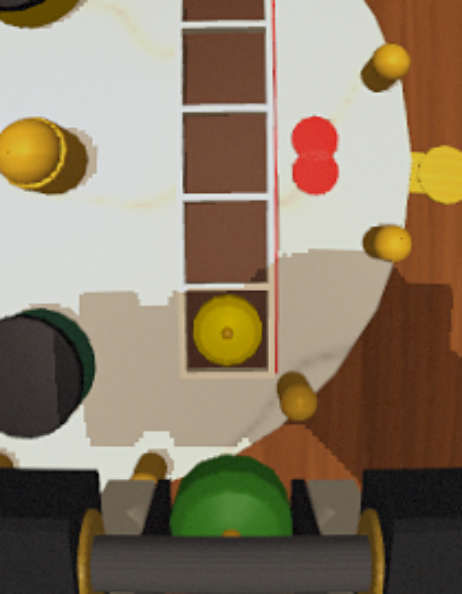

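Yellow sits centred and flat in its pocket (crop (227,330)), and green is held. Now I'll place green in the next pocket.

{"api": "drive_tool", "payload": {
  "rows": [
    {"linear":[34.2,-1.4,0],"twist":0,"jaw":25},
    {"linear":[34.2,-1.3,0],"twist":0,"jaw":25},
    {"linear":[0,0,50],"twist":0,"jaw":25},
    {"linear":[0,0,50],"twist":0,"jaw":25},
    {"linear":[0,0,22],"twist":0,"jaw":25},
    {"linear":[0,0,0],"twist":0,"jaw":25},
    {"linear":[0,0,10],"twist":0,"jaw":25},
    {"linear":[0,0,5],"twist":0,"jaw":25},
    {"linear":[0,0,0],"twist":0,"jaw":25},
    {"linear":[0,0,0],"twist":0,"jaw":42},
    {"linear":[0,0,0],"twist":0,"jaw":42},
    {"linear":[0,0,0],"twist":0,"jaw":42}
  ]
}}

```text
t: 21.92
tcp_pos: [0.4853, 0.1542, 0.0597]
tcp_rot: [0.707, -0.707, 0.0, -0.0]
contact_force: [-0.7, 0.0, 0.7]
width: 0.0418
```

{"api": "drive_tool", "payload": {
  "rows": [
    {"linear":[0,0,-30],"twist":0,"jaw":60},
    {"linear":[0,0,-50],"twist":0,"jaw":60},
    {"linear":[0,0,-60],"twist":0,"jaw":60},
    {"linear":[55,0,0],"twist":0,"jaw":60},
    {"linear":[55,0,0],"twist":0,"jaw":60},
    {"linear":[55,0,0],"twist":0,"jaw":60},
    {"linear":[55,0,0],"twist":0,"jaw":60},
    {"linear":[55,0,0],"twist":0,"jaw":60},
    {"linear":[55,0,0],"twist":0,"jaw":60},
    {"linear":[30,-30,0],"twist":0,"jaw":60},
    {"linear":[0,0,0],"twist":0,"jaw":60},
    {"linear":[0,0,0],"twist":0,"jaw":60}
  ]
}}

```text
t: 23.42
tcp_pos: [0.5148, -0.2059, 0.1991]
tcp_rot: [-0.707, 0.707, 0.0, -0.0]
contact_force: [-0.0, 0.4, -0.3]
width: 0.0602
```

```bash
python3 - <<'E'
from h import *
w=cams.capture("wrist")
for p in wpral(w): print(p)
togo(.5407,-.288,.015,-90)
E
```

```text
(0, 529, [281.0, 10.0], [0.486, -0.3933])
(-77, 506, [159.0, 45.0], [0.6275, -0.3555])
(21, 597, [232.0, 98.0], [0.541, -0.2878])
(2, 276, [92.0, 179.0], [0.7296, -0.1952])
(20, 449, [144.0, 254.0], [0.666, -0.0901])
(20, 444, [365.0, 254.0], [0.3665, -0.0894])
tcp [ 0.5148 -0.2055  0.1993] psi -90.0 t 23.5 w 0.0600 F [0.1 0.1 0.1] q6 0.03
shift mm [ 82.5 -25.8 184.3] twist 0.0
```

{"api": "drive_tool", "payload": {
  "rows": [
    {"linear":[41.1,-13,0],"twist":0,"jaw":60},
    {"linear":[41.2,-13,20],"twist":0,"jaw":60},
    {"linear":[0,0,50],"twist":0,"jaw":60},
    {"linear":[0,0,50],"twist":0,"jaw":60},
    {"linear":[0,0,45],"twist":0,"jaw":60},
    {"linear":[0,0,19],"twist":0,"jaw":60},
    {"linear":[0,0,0],"twist":0,"jaw":60},
    {"linear":[0,0,0],"twist":0,"jaw":25},
    {"linear":[0,0,0],"twist":0,"jaw":25},
    {"linear":[0,0,0],"twist":0,"jaw":25},
    {"linear":[0,0,0],"twist":0,"jaw":25},
    {"linear":[0,0,0],"twist":0,"jaw":25}
  ]
}}

```text
t: 24.98
tcp_pos: [0.5418, -0.2883, 0.0163]
tcp_rot: [0.707, -0.707, 0.0, -0.0]
contact_force: [-0.7, 1.2, 6.8]
width: 0.0312
```

{"api": "drive_tool", "payload": {
  "rows": [
    {"linear":[0,0,-40],"twist":0,"jaw":25},
    {"linear":[0,0,-50],"twist":0,"jaw":25},
    {"linear":[0,0,-50],"twist":0,"jaw":25},
    {"linear":[-50,5.5,-45],"twist":0,"jaw":25},
    {"linear":[-58,7,0],"twist":0,"jaw":25},
    {"linear":[-58,7,0],"twist":0,"jaw":25},
    {"linear":[-58,7,0],"twist":0,"jaw":25},
    {"linear":[-58,7,0],"twist":0,"jaw":25},
    {"linear":[-58,7,0],"twist":0,"jaw":25},
    {"linear":[-58,7,0],"twist":0,"jaw":25},
    {"linear":[-58,7,0],"twist":0,"jaw":25},
    {"linear":[-50,0,0],"twist":0,"jaw":25}
  ]
}}

```text
t: 26.48
tcp_pos: [0.4864, 0.2161, 0.1974]
tcp_rot: [0.708, -0.707, -0.0, -0.0]
contact_force: [1.6, -0.8, -0.3]
width: 0.0311
```

{"api": "drive_tool", "payload": {
  "rows": [
    {"linear":[0,0,0],"twist":0,"jaw":25},
    {"linear":[0,0,0],"twist":0,"jaw":25},
    {"linear":[0,0,0],"twist":0,"jaw":25}
  ]
}}

```text
t: 26.85
tcp_pos: [0.4871, 0.2131, 0.1972]
tcp_rot: [-0.707, 0.707, 0.0, -0.0]
contact_force: [-0.5, 0.2, -0.3]
width: 0.0309
```

```bash
python3 - <<'E'
from h import *
togo(.485,.112,.0595,-90)
w=cams.capture("wrist"); wbox(w)
E
```

```text
tcp [0.4871 0.2131 0.1972] psi -90.0 t 26.9 w 0.0309 F [-0.5  0.2 -0.3] q6 -0.78
shift mm [101.1   2.  137.7] twist -0.0
inbox hue 51 780 [256. 121.] [0.4866 0.155 ]
inbox hue 25 842 [258. 157.] [0.4852 0.1922]
```

```bash
python3 - <<'E'
from h import *
w=cams.capture("wrist"); cv2.imwrite("pics/w5.png",cv2.resize(w["pixels"][40:250,200:310],None,fx=2.8,fy=2.8,interpolation=cv2.INTER_CUBIC)[:,:,::-1])
E
```

```text
(no output)
```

View pics/w5.png

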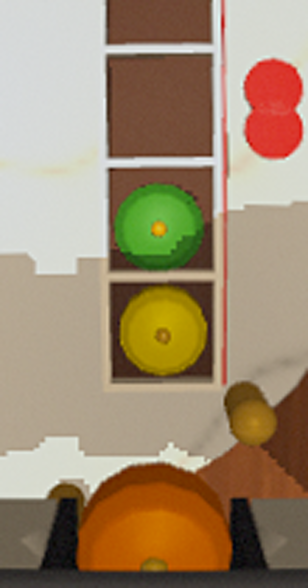

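Green is flat and inside its pocket, slightly towards the divider. Now I'll bring orange to just above the middle pocket and check the position before lowering.

{"api": "drive_tool", "payload": {
  "rows": [
    {"linear":[50.8,1.0,0],"twist":0,"jaw":25},
    {"linear":[50.8,1.0,0],"twist":0,"jaw":25},
    {"linear":[0,0,50],"twist":0,"jaw":25},
    {"linear":[0,0,50],"twist":0,"jaw":25},
    {"linear":[0,0,22],"twist":0,"jaw":25},
    {"linear":[0,0,0],"twist":0,"jaw":25},
    {"linear":[0,0,0],"twist":0,"jaw":25},
    {"linear":[0,0,0],"twist":0,"jaw":25}
  ]
}}

```text
t: 27.95
tcp_pos: [0.486, 0.1129, 0.0766]
tcp_rot: [0.707, -0.707, 0.0, -0.001]
contact_force: [0.7, 0.1, -0.4]
width: 0.0308
```

{"api": "drive_tool", "payload": {
  "rows": [
    {"linear":[1.4,1.0,0],"twist":0,"jaw":25},
    {"linear":[0,0,10],"twist":0,"jaw":25},
    {"linear":[0,0,7],"twist":0,"jaw":25},
    {"linear":[0,0,0],"twist":0,"jaw":25},
    {"linear":[0,0,0],"twist":0,"jaw":42},
    {"linear":[0,0,0],"twist":0,"jaw":42},
    {"linear":[0,0,0],"twist":0,"jaw":42}
  ]
}}

```text
t: 28.82
tcp_pos: [0.4844, 0.1114, 0.0582]
tcp_rot: [0.707, -0.707, 0.0, -0.0]
contact_force: [-0.4, 2.8, 4.2]
width: 0.042
```

{"api": "drive_tool", "payload": {
  "rows": [
    {"linear":[0,0,-30],"twist":0,"jaw":60},
    {"linear":[0,0,-50],"twist":0,"jaw":60},
    {"linear":[0,0,-60],"twist":0,"jaw":60},
    {"linear":[55,-10,0],"twist":0,"jaw":60},
    {"linear":[55,-10,0],"twist":0,"jaw":60},
    {"linear":[55,-10,0],"twist":0,"jaw":60},
    {"linear":[55,-10,0],"twist":0,"jaw":60},
    {"linear":[55,-10,0],"twist":0,"jaw":60},
    {"linear":[55,-10,0],"twist":0,"jaw":60},
    {"linear":[55,-10,0],"twist":0,"jaw":60},
    {"linear":[0,0,0],"twist":0,"jaw":60},
    {"linear":[0,0,0],"twist":0,"jaw":60}
  ]
}}

```text
t: 30.32
tcp_pos: [0.5534, -0.2738, 0.197]
tcp_rot: [-0.707, 0.707, 0.001, -0.0]
contact_force: [-0.3, -0.1, -0.6]
width: 0.0599
```

```bash
python3 - <<'E'
from h import *
w=cams.capture("wrist")
for p in wpral(w): print(p)
togo(.6273,-.3555,.015,-90)
E
```

```text
(0, 595, [314.0, 65.0], [0.4861, -0.3949])
(-78, 539, [190.0, 100.0], [0.6279, -0.3557])
(13, 88, [351.0, 230.0], [0.4308, -0.1941])
(20, 452, [144.0, 254.0], [0.7035, -0.1593])
(20, 445, [365.0, 254.0], [0.4056, -0.1582])
(11, 133, [293.0, 240.0], [0.5055, -0.1822])
tcp [ 0.5536 -0.2732  0.1975] psi -90.0 t 30.4 w 0.0601 F [-0.   0.2  0.3] q6 0.14
shift mm [ 82.3 -73.6 182.5] twist 0.0
```

{"api": "drive_tool", "payload": {
  "rows": [
    {"linear":[41.2,-36.8,0],"twist":0,"jaw":60},
    {"linear":[41.2,-36.8,20],"twist":0,"jaw":60},
    {"linear":[0,0,50],"twist":0,"jaw":60},
    {"linear":[0,0,50],"twist":0,"jaw":60},
    {"linear":[0,0,42],"twist":0,"jaw":60},
    {"linear":[0,0,0],"twist":0,"jaw":60},
    {"linear":[0,0,0],"twist":0,"jaw":60},
    {"linear":[0,0,0],"twist":0,"jaw":60}
  ]
}}

```text
t: 31.38
tcp_pos: [0.6296, -0.3564, 0.0391]
tcp_rot: [0.708, -0.707, 0.002, -0.001]
contact_force: [0.4, -0.4, 0.8]
width: 0.06
```

{"api": "drive_tool", "payload": {
  "rows": [
    {"linear":[-0.8,2,0],"twist":0,"jaw":60},
    {"linear":[0,0,15],"twist":0,"jaw":60},
    {"linear":[0,0,8.5],"twist":0,"jaw":60},
    {"linear":[0,0,0],"twist":0,"jaw":60},
    {"linear":[0,0,0],"twist":0,"jaw":25},
    {"linear":[0,0,0],"twist":0,"jaw":25},
    {"linear":[0,0,0],"twist":0,"jaw":25},
    {"linear":[0,0,0],"twist":0,"jaw":25},
    {"linear":[0,0,0],"twist":0,"jaw":25}
  ]
}}

```text
t: 32.5
tcp_pos: [0.6261, -0.3555, 0.013]
tcp_rot: [0.707, -0.707, 0.0, -0.0]
contact_force: [-0.0, -0.1, 1.0]
width: 0.0311
```

{"api": "drive_tool", "payload": {
  "rows": [
    {"linear":[0,0,-40],"twist":0,"jaw":25},
    {"linear":[0,0,-50],"twist":0,"jaw":25},
    {"linear":[0,0,-50],"twist":0,"jaw":25},
    {"linear":[-50,16,-45],"twist":0,"jaw":25},
    {"linear":[-58,18,0],"twist":0,"jaw":25},
    {"linear":[-58,18,0],"twist":0,"jaw":25},
    {"linear":[-58,18,0],"twist":0,"jaw":25},
    {"linear":[-58,18,0],"twist":0,"jaw":25},
    {"linear":[-58,18,0],"twist":0,"jaw":25},
    {"linear":[-58,18,0],"twist":0,"jaw":25},
    {"linear":[-58,18,0],"twist":0,"jaw":25},
    {"linear":[-58,0,0],"twist":0,"jaw":25}
  ]
}}

```text
t: 34.0
tcp_pos: [0.4839, 0.1553, 0.1941]
tcp_rot: [0.707, -0.707, -0.0, -0.001]
contact_force: [1.3, 0.1, -0.1]
width: 0.0313
```

{"api": "drive_tool", "payload": {
  "rows": [
    {"linear":[-50,0,0],"twist":0,"jaw":25},
    {"linear":[0,0,0],"twist":0,"jaw":25},
    {"linear":[0,0,0],"twist":0,"jaw":25},
    {"linear":[0,0,0],"twist":0,"jaw":25}
  ]
}}

```text
t: 34.5
tcp_pos: [0.4852, 0.2027, 0.1934]
tcp_rot: [-0.707, 0.707, 0.0, -0.0]
contact_force: [0.4, 0.4, -0.2]
width: 0.0313
```

```bash
python3 - <<'E'
from h import *
togo(.485,.0705,.0605,-90)
w=cams.capture("wrist"); wbox(w)
E
```

```text
tcp [0.4852 0.2027 0.1934] psi -90.0 t 34.5 w 0.0313 F [ 0.4  0.4 -0.2] q6 -0.77
shift mm [1.322e+02 1.000e-01 1.329e+02] twist -0.0
inbox hue 19 870 [255.  87.] [0.4856 0.1114]
inbox hue 51 794 [254. 131.] [0.4866 0.1549]
inbox hue 25 844 [256. 168.] [0.4852 0.1921]
```

{"api": "drive_tool", "payload": {
  "rows": [
    {"linear":[44.1,0,0],"twist":0,"jaw":25},
    {"linear":[44.1,0,0],"twist":0,"jaw":25},
    {"linear":[44,0,0],"twist":0,"jaw":25},
    {"linear":[0,0,50],"twist":0,"jaw":25},
    {"linear":[0,0,50],"twist":0,"jaw":25},
    {"linear":[0,0,18],"twist":0,"jaw":25},
    {"linear":[0,0,0],"twist":0,"jaw":25},
    {"linear":[0,0,0],"twist":0,"jaw":25},
    {"linear":[0,0,0],"twist":0,"jaw":25}
  ]
}}

```text
t: 35.67
tcp_pos: [0.4861, 0.0718, 0.0766]
tcp_rot: [0.707, -0.707, 0.0, -0.001]
contact_force: [0.2, 0.5, -0.2]
width: 0.031
```

{"api": "drive_tool", "payload": {
  "rows": [
    {"linear":[1.3,1.1,0],"twist":0,"jaw":25},
    {"linear":[0,0,10],"twist":0,"jaw":25},
    {"linear":[0,0,6.5],"twist":0,"jaw":25},
    {"linear":[0,0,0],"twist":0,"jaw":25},
    {"linear":[0,0,0],"twist":0,"jaw":42},
    {"linear":[0,0,0],"twist":0,"jaw":42},
    {"linear":[0,0,0],"twist":0,"jaw":42}
  ]
}}

```text
t: 36.55
tcp_pos: [0.4842, 0.0702, 0.0587]
tcp_rot: [0.707, -0.707, -0.0, 0.0]
contact_force: [0.0, -1.0, -0.1]
width: 0.0418
```

{"api": "drive_tool", "payload": {
  "rows": [
    {"linear":[0,0,-30],"twist":0,"jaw":60},
    {"linear":[0,0,-50],"twist":0,"jaw":60},
    {"linear":[0,0,-60],"twist":0,"jaw":60},
    {"linear":[55,0,0],"twist":0,"jaw":60},
    {"linear":[55,0,0],"twist":0,"jaw":60},
    {"linear":[55,0,0],"twist":0,"jaw":60},
    {"linear":[55,0,0],"twist":0,"jaw":60},
    {"linear":[55,0,0],"twist":0,"jaw":60},
    {"linear":[55,0,0],"twist":0,"jaw":60},
    {"linear":[40,0,0],"twist":0,"jaw":60},
    {"linear":[0,0,0],"twist":0,"jaw":60},
    {"linear":[0,0,0],"twist":0,"jaw":60}
  ]
}}

```text
t: 38.05
tcp_pos: [0.484, -0.2997, 0.1986]
tcp_rot: [-0.707, 0.707, 0.0, -0.0]
contact_force: [-1.3, -0.5, 0.6]
width: 0.0601
```

```bash
python3 - <<'E'
from h import *
w=cams.capture("wrist")
for p in wpral(w): print(p)
togo(.4855,-.395,.015,-90)
E
```

```text
(0, 586, [254.0, 86.0], [0.4861, -0.3952])
(20, 450, [144.0, 254.0], [0.635, -0.1842])
(20, 445, [365.0, 254.0], [0.336, -0.1836])
tcp [ 0.4842 -0.2993  0.1987] psi -90.0 t 38.1 w 0.0600 F [0.1 0.2 0.5] q6 0.21
shift mm [ 95.7  -1.3 183.7] twist 0.0
```

{"api": "drive_tool", "payload": {
  "rows": [
    {"linear":[47.8,-0.6,0],"twist":0,"jaw":60},
    {"linear":[47.9,-0.6,20],"twist":0,"jaw":60},
    {"linear":[0,0,50],"twist":0,"jaw":60},
    {"linear":[0,0,50],"twist":0,"jaw":60},
    {"linear":[0,0,42],"twist":0,"jaw":60},
    {"linear":[0,0,0],"twist":0,"jaw":60},
    {"linear":[0,0,0],"twist":0,"jaw":60},
    {"linear":[0,0,0],"twist":0,"jaw":60}
  ]
}}

```text
t: 39.1
tcp_pos: [0.4872, -0.3959, 0.0393]
tcp_rot: [0.708, -0.707, 0.002, -0.001]
contact_force: [0.4, 0.3, -0.2]
width: 0.06
```

{"api": "drive_tool", "payload": {
  "rows": [
    {"linear":[-0.7,1,0],"twist":0,"jaw":60},
    {"linear":[0,0,15],"twist":0,"jaw":60},
    {"linear":[0,0,7.5],"twist":0,"jaw":60},
    {"linear":[0,0,0],"twist":0,"jaw":60},
    {"linear":[0,0,0],"twist":0,"jaw":25},
    {"linear":[0,0,0],"twist":0,"jaw":25},
    {"linear":[0,0,0],"twist":0,"jaw":25},
    {"linear":[0,0,0],"twist":0,"jaw":25},
    {"linear":[0,0,0],"twist":0,"jaw":25}
  ]
}}

```text
t: 40.22
tcp_pos: [0.4847, -0.3949, 0.0145]
tcp_rot: [0.707, -0.707, 0.0, -0.0]
contact_force: [-0.3, 0.1, 1.1]
width: 0.0314
```

{"api": "drive_tool", "payload": {
  "rows": [
    {"linear":[0,0,-40],"twist":0,"jaw":25},
    {"linear":[0,0,-50],"twist":0,"jaw":25},
    {"linear":[0,0,-50],"twist":0,"jaw":25},
    {"linear":[-50,0,-45],"twist":0,"jaw":25},
    {"linear":[-58,0,0],"twist":0,"jaw":25},
    {"linear":[-58,0,0],"twist":0,"jaw":25},
    {"linear":[-58,0,0],"twist":0,"jaw":25},
    {"linear":[-58,0,0],"twist":0,"jaw":25},
    {"linear":[-58,0,0],"twist":0,"jaw":25},
    {"linear":[-58,0,0],"twist":0,"jaw":25},
    {"linear":[-58,0,0],"twist":0,"jaw":25},
    {"linear":[-58,0,0],"twist":0,"jaw":25}
  ]
}}

```text
t: 41.72
tcp_pos: [0.4839, 0.1175, 0.1965]
tcp_rot: [0.707, -0.707, 0.0, -0.0]
contact_force: [1.1, -0.4, -0.2]
width: 0.031
```

{"api": "drive_tool", "payload": {
  "rows": [
    {"linear":[-50,0,0],"twist":0,"jaw":25},
    {"linear":[-30,0,0],"twist":0,"jaw":25},
    {"linear":[0,0,0],"twist":0,"jaw":25},
    {"linear":[0,0,0],"twist":0,"jaw":25},
    {"linear":[0,0,0],"twist":0,"jaw":25}
  ]
}}

```text
t: 42.35
tcp_pos: [0.4843, 0.1948, 0.1962]
tcp_rot: [-0.707, 0.707, 0.0, -0.0]
contact_force: [-0.7, 0.3, -0.9]
width: 0.0309
```

```bash
python3 - <<'E'
from h import *
togo(.485,.0295,.0605,-90)
w=cams.capture("wrist"); wbox(w)
E
```

```text
tcp [0.4843 0.1948 0.1962] psi -90.0 t 42.4 w 0.0309 F [-0.7  0.3 -0.9] q6 -0.76
shift mm [165.3  -0.8 135.7] twist -0.0
inbox hue 104 762 [255.  54.] [0.485 0.07 ]
inbox hue 19 850 [254.  95.] [0.4856 0.1115]
inbox hue 52 758 [253. 139.] [0.4867 0.155 ]
inbox hue 25 821 [255. 175.] [0.4852 0.1919]
```

{"api": "drive_tool", "payload": {
  "rows": [
    {"linear":[55.1,-0.3,0],"twist":0,"jaw":25},
    {"linear":[55.1,-0.3,0],"twist":0,"jaw":25},
    {"linear":[55.1,0,0],"twist":0,"jaw":25},
    {"linear":[0,0,50],"twist":0,"jaw":25},
    {"linear":[0,0,50],"twist":0,"jaw":25},
    {"linear":[0,0,20],"twist":0,"jaw":25},
    {"linear":[0,0,0],"twist":0,"jaw":25},
    {"linear":[0,0,0],"twist":0,"jaw":25},
    {"linear":[0,0,0],"twist":0,"jaw":25}
  ]
}}

```text
t: 43.52
tcp_pos: [0.4859, 0.0306, 0.0774]
tcp_rot: [0.707, -0.707, 0.0, -0.001]
contact_force: [1.0, -0.2, 0.2]
width: 0.031
```

{"api": "drive_tool", "payload": {
  "rows": [
    {"linear":[1.1,1.0,0],"twist":0,"jaw":25},
    {"linear":[0,0,10],"twist":0,"jaw":25},
    {"linear":[0,0,7],"twist":0,"jaw":25},
    {"linear":[0,0,0],"twist":0,"jaw":25},
    {"linear":[0,0,0],"twist":0,"jaw":42},
    {"linear":[0,0,0],"twist":0,"jaw":42},
    {"linear":[0,0,0],"twist":0,"jaw":42}
  ]
}}

```text
t: 44.4
tcp_pos: [0.484, 0.0292, 0.0591]
tcp_rot: [0.707, -0.707, -0.0, -0.0]
contact_force: [0.4, -0.6, -0.5]
width: 0.0416
```

{"api": "drive_tool", "payload": {
  "rows": [
    {"linear":[0,0,-30],"twist":0,"jaw":60},
    {"linear":[0,0,-50],"twist":0,"jaw":60},
    {"linear":[0,0,-60],"twist":0,"jaw":60},
    {"linear":[-48,-24,0],"twist":0,"jaw":60},
    {"linear":[-48,-24,0],"twist":0,"jaw":60},
    {"linear":[-48,-24,0],"twist":0,"jaw":60},
    {"linear":[-48,-24,0],"twist":0,"jaw":60},
    {"linear":[-45,-25,0],"twist":0,"jaw":60},
    {"linear":[0,0,0],"twist":8,"jaw":60},
    {"linear":[0,0,0],"twist":7,"jaw":60},
    {"linear":[0,0,0],"twist":0,"jaw":60},
    {"linear":[0,0,0],"twist":0,"jaw":60}
  ]
}}

```text
t: 45.9
tcp_pos: [0.6049, 0.2661, 0.1992]
tcp_rot: [-0.61, 0.792, 0.0, -0.0]
contact_force: [-0.1, -0.2, -0.0]
width: 0.06
```

```bash
python3 - <<'E'
from h import *
c=cams.capture("top"); posts(c); w=cams.capture("wrist"); wbox(w)
a=np.radians(75.2); togo(.567+.158*np.cos(a),.1130+.158*np.sin(a),.064,75.2)
cv2.imwrite("pics/w6.png",w["pixels"][:,:,::-1])
E
```

```text
posts [(np.float64(0.5), 135), (np.float64(0.4), 165), (np.float64(0.3), 195), (np.float64(0.3), 225), (np.float64(0.3), 255), (np.float64(0.1), 285), (np.float64(0.3), 315)] mean 0.30
inbox hue 15 728 [329.  11.] [0.4878 0.1159]
inbox hue 51 818 [340.  44.] [0.486  0.1532]
inbox hue 25 1010 [349.  82.] [0.4869 0.1935]
tcp [0.6049 0.2661 0.1993] psi -104.9 t 46.0 w 0.0599 F [ 0.7 -0.2  0.3] q6 -0.97
shift mm [ -0.3  -2.5 135.3] twist -0.1
```

View pics/w6.png

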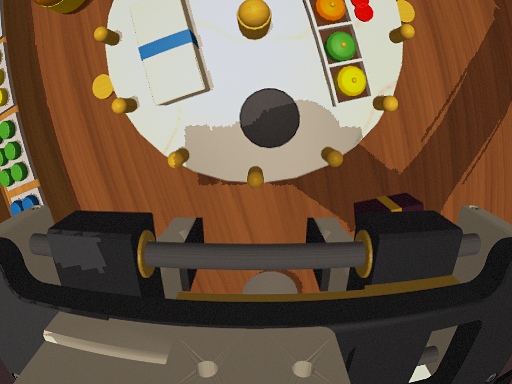

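The last top image should show the box. I'll check red and blue there before turning.

```bash
python3 - <<'E'
from h import *
c=cams.capture("top"); cv2.imwrite("pics/top3.png",cv2.resize(c["pixels"][140:240,180:300],None,fx=5,fy=5,interpolation=cv2.INTER_CUBIC)[:,:,::-1])
for X in([.606,.266,.06],[.62,.43,.09]):print(proj(c,X))
w=cams.capture("wrist"); print(wray(w,[(256,172)],.08), wray(w,[(272,275)],.09))
E
```

```text
[[195.56987033 164.70660486]]
[[144.41154732 158.28336192]]
[[0.6025796  0.25708297 0.08      ]] [[0.61422848 0.36653512 0.09      ]]
```

View pics/top3.png

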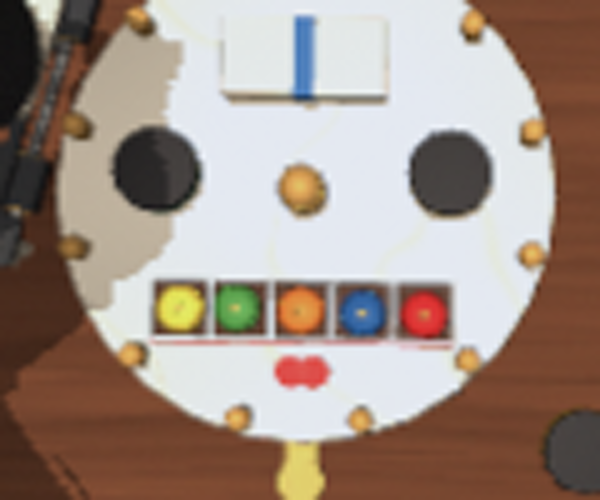

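All five pralines lie dome up, one to a pocket. Now I'll grip the post at 75° and turn 180° counter-clockwise.

{"api": "drive_tool", "payload": {
  "rows": [
    {"linear":[0,-2.5,40],"twist":0,"jaw":60},
    {"linear":[0,0,40],"twist":0,"jaw":60},
    {"linear":[0,0,35],"twist":0,"jaw":60},
    {"linear":[0,0,20],"twist":0,"jaw":60},
    {"linear":[0,0,0],"twist":0,"jaw":60},
    {"linear":[0,0,0],"twist":0,"jaw":10},
    {"linear":[0,0,0],"twist":0,"jaw":10},
    {"linear":[0,0,0],"twist":0,"jaw":10},
    {"linear":[0,0,0],"twist":0,"jaw":10},
    {"linear":[0,0,0],"twist":0,"jaw":10},
    {"linear":[0,0,0],"twist":0,"jaw":10}
  ],
  "newtons": 8
}}

```text
t: 47.48
tcp_pos: [0.6074, 0.2657, 0.0644]
tcp_rot: [-0.609, 0.793, 0.0, 0.0]
contact_force: [-1.0, -0.3, 2.5]
width: 0.0158
```

```bash
python3 - <<'E'
from h import *
a=np.radians(75.2); togo(.567+.158*np.cos(a),.1130+.158*np.sin(a),.064,75.2)
E
```

```text
tcp [0.6074 0.2657 0.0644] psi -105.0 t 47.5 w 0.0158 F [-1.  -0.3  2.5] q6 -0.97
shift mm [-0.1  0.   0.4] twist -0.2
```

{"api": "drive_tool", "payload": {
  "rows": [
    {"linear":[0.2,8.3,0],"twist":-3,"jaw":10},
    {"linear":[0.87,16.5,0],"twist":-6,"jaw":10},
    {"linear":[0.87,16.5,0],"twist":-6,"jaw":10},
    {"linear":[0.87,16.5,0],"twist":-6,"jaw":10},
    {"linear":[0.87,16.5,0],"twist":-6,"jaw":10},
    {"linear":[0.87,16.5,0],"twist":-6,"jaw":10},
    {"linear":[0.87,16.5,0],"twist":-6,"jaw":10},
    {"linear":[0.87,16.5,0],"twist":-6,"jaw":10},
    {"linear":[0.87,16.5,0],"twist":-6,"jaw":10},
    {"linear":[0.87,16.5,0],"twist":-6,"jaw":10},
    {"linear":[0.87,16.5,0],"twist":-6,"jaw":10},
    {"linear":[0.2,8.3,0],"twist":-3,"jaw":10}
  ]
}}

```text
t: 48.98
tcp_pos: [0.4427, 0.2133, 0.0643]
tcp_rot: [0.943, -0.333, -0.0, -0.001]
contact_force: [-8.1, 8.4, -0.1]
width: 0.0154
```

```bash
python3 - <<'E'
from h import *
a=np.radians(75.2+66); togo(.567+.158*np.cos(a),.1130+.158*np.sin(a),.064,75.2+66)
E
```

```text
tcp [0.4427 0.2133 0.0643] psi -38.8 t 49.0 w 0.0154 F [-8.1  8.4 -0.1] q6 0.05
shift mm [1.7 0.3 0.3] twist -0.0
```

{"api": "drive_tool", "payload": {
  "rows": [
    {"linear":[1.0,8.3,0],"twist":-3,"jaw":10},
    {"linear":[0.87,16.5,0],"twist":-6,"jaw":10},
    {"linear":[0.87,16.5,0],"twist":-6,"jaw":10},
    {"linear":[0.87,16.5,0],"twist":-6,"jaw":10},
    {"linear":[0.87,16.5,0],"twist":-6,"jaw":10},
    {"linear":[0.87,16.5,0],"twist":-6,"jaw":10},
    {"linear":[0.87,16.5,0],"twist":-6,"jaw":10},
    {"linear":[0.87,16.5,0],"twist":-6,"jaw":10},
    {"linear":[0.87,16.5,0],"twist":-6,"jaw":10},
    {"linear":[0.87,16.5,0],"twist":-6,"jaw":10},
    {"linear":[0.87,16.5,0],"twist":-6,"jaw":10},
    {"linear":[0.2,8.3,0],"twist":-3,"jaw":10}
  ]
}}

```text
t: 50.48
tcp_pos: [0.4258, 0.0397, 0.0642]
tcp_rot: [0.972, 0.234, -0.001, 0.0]
contact_force: [-4.0, 0.3, 4.0]
width: 0.0155
```

```bash
python3 - <<'E'
from h import *
a=np.radians(75.2+132); togo(.567+.158*np.cos(a),.1130+.158*np.sin(a),.064,75.2+132)
E
```

```text
tcp [0.4258 0.0397 0.0642] psi 27.1 t 50.5 w 0.0155 F [-4.   0.3  4. ] q6 1.49
shift mm [ 1.1 -0.6  0.2] twist -0.1
```

Now the remaining 47.8°.

{"api": "drive_tool", "payload": {
  "rows": [
    {"linear":[0.6,8.3,0],"twist":-3,"jaw":10},
    {"linear":[0.87,16.5,0],"twist":-6,"jaw":10},
    {"linear":[0.87,16.5,0],"twist":-6,"jaw":10},
    {"linear":[0.87,16.5,0],"twist":-6,"jaw":10},
    {"linear":[0.87,16.5,0],"twist":-6,"jaw":10},
    {"linear":[0.87,16.5,0],"twist":-6,"jaw":10},
    {"linear":[0.87,16.5,0],"twist":-6,"jaw":10},
    {"linear":[0.87,16.5,0],"twist":-6,"jaw":10},
    {"linear":[0.2,8.0,0],"twist":-3,"jaw":10},
    {"linear":[0,0,0],"twist":0,"jaw":10},
    {"linear":[0,0,0],"twist":0,"jaw":10}
  ]
}}

```text
t: 51.85
tcp_pos: [0.5262, -0.0399, 0.0642]
tcp_rot: [0.794, 0.608, -0.0, 0.0]
contact_force: [0.9, -0.9, 1.3]
width: 0.0152
```

```bash
python3 - <<'E'
from h import *
a=np.radians(255); togo(.567+.158*np.cos(a),.1130+.158*np.sin(a),.064,255)
c=cams.capture("top"); posts(c)
E
```

```text
tcp [ 0.5262 -0.0399  0.0642] psi 75.0 t 51.9 w 0.0152 F [ 0.9 -0.9  1.3] q6 2.58
shift mm [ 0.2 -0.2  0.2] twist -0.0
posts [(np.float64(1.3), 195), (np.float64(0.3), 315)] mean 0.80
```

{"api": "drive_tool", "payload": {
  "rows": [
    {"linear":[0,0,0],"twist":0,"jaw":40},
    {"linear":[0,0,0],"twist":0,"jaw":60},
    {"linear":[0,0,0],"twist":0,"jaw":60},
    {"linear":[0,0,-30],"twist":0,"jaw":60},
    {"linear":[0,0,-50],"twist":0,"jaw":60},
    {"linear":[0,0,-60],"twist":0,"jaw":60},
    {"linear":[-50,20,0],"twist":10,"jaw":60},
    {"linear":[-50,20,0],"twist":10,"jaw":60},
    {"linear":[-50,20,0],"twist":10,"jaw":60},
    {"linear":[-50,20,0],"twist":10,"jaw":60},
    {"linear":[0,0,0],"twist":0,"jaw":60},
    {"linear":[0,0,0],"twist":0,"jaw":60}
  ]
}}

```text
t: 53.4
tcp_pos: [0.4962, -0.249, 0.2041]
tcp_rot: [0.954, 0.301, 0.0, -0.0]
contact_force: [-1.0, 0.2, 0.2]
width: 0.0599
```

```bash
python3 - <<'E'
from h import *
togo(.5,-.3,.2,-90)
c=cams.capture("top"); posts(c); cv2.imwrite("pics/top4.png",cv2.resize(c["pixels"][80:260,110:400],None,fx=2.7,fy=2.7,interpolation=cv2.INTER_CUBIC)[:,:,::-1])
hsv=cv2.cvtColor(c["pixels"],cv2.COLOR_RGB2HSV)
for cn,a,m in blobs((hsv[...,1]>120)&(hsv[...,2]>60),20,150):
    x=ray(c,cn,.06)[0]
    if abs(x[0]-.646)<.03 and abs(x[1]-.11)<.11: print(int(np.median(hsv[...,0][m])),a,np.round(x[:2]-C,4))
E
```

```text
tcp [ 0.4962 -0.249   0.2041] psi 35.0 t 53.4 w 0.0599 F [-1.   0.2  0.2] q6 2.29
shift mm [-26.2  43.9   4.1] twist -55.0
posts [(np.float64(0.4), 105), (np.float64(0.5), 135), (np.float64(0.4), 165), (np.float64(0.3), 195), (np.float64(0.2), 225), (np.float64(0.3), 315)] mean 0.36
0 86 [0.0797 0.083 ]
107 56 [0.0805 0.0409]
12 87 [0.0795 0.0007]
54 62 [ 0.0799 -0.0427]
27 83 [ 0.0805 -0.0811]
```

View pics/top4.png

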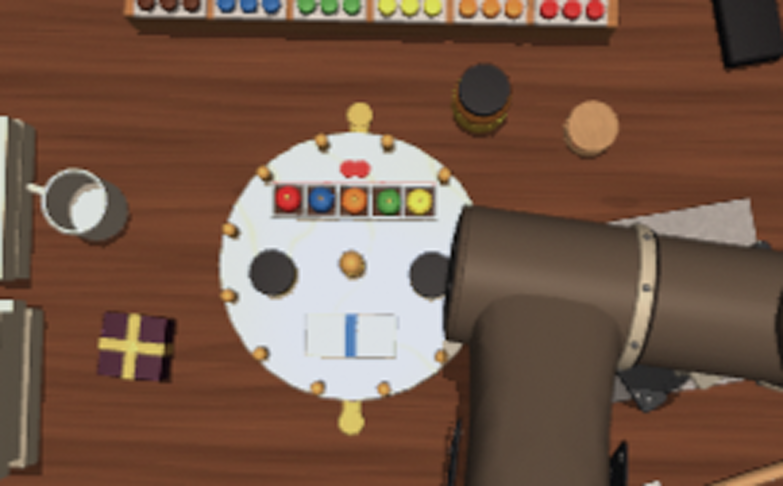

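The final view shows the filled box squarely on the customer's side, all five pralines flat in their pockets at crop row 200, and the bystanders unmoved. I'm handing in.

```bash
python3 -c "
from station import r
print(r.sign_off())"
```

```text
the job is handed in; nothing more can be done
None
```

The job is done and handed in at about 53 s of the 210 s allowed. I gripped a rim post and turned the stand about 150° to bring the open box in front. I then put all five pralines into its pockets and turned the stand 180° to the customer's side.

- **Stand angle:** the last top view put it 0.2–0.5° past square, mean about 0.4°.
- **Pralines:** all five were dome up, one to a pocket, and within about 2 mm of pocket centre along the row. Green is the furthest off, lying close to its divider but flat.
- **Bystanders:** the mug, jar, spool and plum carton had not moved. The arm hid the sweet tin and most of the spatula in that last view, so I did not recheck those two.
- **Disagreements:** the wrist and top cameras differed by about 3 mm in y, so I took both pick and place positions from the wrist camera. Releasing orange showed a light contact of about 5 N, with no visible effect.

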